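# Close a casting mould on its dowels and hold it shut

## Task

The lower half of the small metal casting mould lies in the bench fixture: first swing the fixture's keeper bar fully shut over its lug until it clicks into the detent. Then fetch the upper mould half, fit it on the two dowels the right way round (wide hole over the thick dowel) and press it down against the sprung ejector plate until the halves meet face to face. Finish while still holding the pair pressed fully together, so that a colleague can fill it; leave the pen, the marker and the petri dish alone.

Things in the scene. Friction and masses are not known exactly. Their poses are not given: they have to be found in the camera images.
- fixture: Fixed grey plastic base plate 140 x 188 mm and 12 mm thick (it spans x -70..70, y -100..88 mm of its own frame); origin on the bench under it, z up. A 10 mm high nest wall round (0, -30) mm locates the lower mould half. It also carries the keeper bar along its +y side.
- keeper (a joint): Angle of the keeper, a flat steel bar 120 x 14 x 8 mm, underside 24 mm above the bench, swinging level about an upright pivot. 0 = fully shut on its stop, pointing along the fixture's -x over the lower half's lug. Grows as it opens (clockwise from above, tip towards fixture +y), limit 1.4. Stays put; in the last 0.2 rad its end rides over a sprung ball (4-5 N at the knob) that then keeps it shut.
- keeper_hinge (a point): Point on the keeper's pivot axis (upright), 28 mm above the bench; the pivot is at (56, 52) mm in the fixture's frame.
- keeper_knob (a point): Centre of the black knob standing on the keeper bar, 91 mm from the pivot and 48 mm above the bench: an upright cylinder of 16 mm diameter and 22 mm height (37 to 59 mm above the bench), free all round. It can be pinched or pushed.
- lower_face (a point): Centre of the flat top of the lower mould half, 34 mm above the bench. Axes: z up, y from thin to thick dowel. Steel-grey metal block 80 (x) x 110 (y) x 22 mm, 1 mm play in its nest, a 10 mm high lug on its +y side. Two steel dowels stand 15 mm above the face, the last 4 mm tapered: 12 mm diameter at y = +42 mm, 8 mm diameter at y = -42 mm.
- thick_dowel (a point): Tip (centre of the top) of the thick dowel, 15 mm above the face of the lower half, 49 mm above the bench.
- upper_center (a point): Centre of the loose upper mould half, 24 mm above its underside; closed, it is 24 mm above lower_face. Metal plate 80 (x) x 110 (y) x 16 mm, grip block 24 (x) x 44 (y) mm on its middle, 16 to 48 mm above the underside. y points from small to wide hole; fitted, its axes equal lower_face's. Through holes, chamfered 2 mm: 14 mm at y = +42, 10 mm at y = -42; 12 mm pour hole at x = -26.
- wide_hole (a point): Centre of the upper mouth of the upper half's wide hole, 16 mm above its underside.
- upper_half: The upper mould half; origin at the centre of its underside, same axes as upper_center.
- lower_half: The lower mould half; origin at the centre of its underside (22 mm below lower_face), same axes.
- pen: Bystander: slim pen, 145 mm long along its y, 9 mm high, lying on the bench.
- marker: Bystander: black-capped marker, 136 mm long along its y, 18 mm high, lying on the bench.
- dish: Bystander: petri dish, 91 mm diameter, 17 mm high, on the bench.
- ejector (a joint): Travel (m) of the sprung dark ejector plate, 44 x 44 mm, in the middle of the lower half's top. 0 = up, 6 mm above the face; 0.006 = pressed flush. It needs 6 N to start and about 11 N to be flush; the upper half weighs only 2.4 to 4.6 N and so, unpressed, rests on it 6 mm above the face.
- colony_counter: Fixed obstacle behind the work: a flat white instrument, 316 (x) x 240 (y) mm and 58 mm high, origin on the bench under its middle; over its front part a ring lens of 0.14 m diameter stands 0.26 to 0.29 m above the bench, 78 mm in front of the middle. Carry things in front of it.
Mind the look-alikes: they are no part of the job. Several things have the shape of the fixture; the one meant has the colours described above.

How it is judged:
By the outcome, as a careful person would: the job done as asked, in the order asked, and still so for the second after the job is handed in, while the arm keeps its last pose, push and grip.
It also fails if it takes over 54 s, if anything falls off the work surface, if the arm or the gripper's body presses on something with over 40 N, if the wrist force passes 120 N, or if a joint passes its speed limit or range.

## Robot

A 6-joint arm with a two-finger parallel gripper is mounted at the origin on a cart in front of the work surface, level with it; the furniture and walls round the work are solid. World frame = base frame: x ahead of the robot, y to its left, z up, the work surface at z = 0. Lengths are in m, angles in rad, forces in N, time in s.
With the tool pointing down it reaches from about 0.275 to 0.875 m from the base axis. Payload 12.5 kg.
Tool frame: the origin (TCP) lies between the finger pads; the fingertips stand 17 mm ahead of it and the grasp point (between the pads) lies 2 mm behind it; z points along the fingers, x is the direction in which the jaws open and shut, and the axes are right-handed (so a half turn about z gives the same grasp; the last joint's range is limited). The gripper opens to 85 mm and grips with 20 to 120 N. Pads are 22 mm wide; open, the fingers measure 114 mm over their backs; the gripper's body (76 mm by 85 mm) begins 54 mm behind the grasp point. The pads swing forward as they close: fully open they stand 13 mm farther back than shut.
Start: joints at [-1.306, 0.351, 1.652, -0, 1.139, -0.085], TCP at [0.189, -0.517, 0.226] pointing down, gripper open.
Joint ranges: [-2.75, 2.75], [-0.79, 2.1], [0.01, 2.65], [-1.57, 4.71], [0.07, 3.14], [-2.87, 2.87]. Speed limits (rad/s): [2.22, 2.22, 2.79, 3.14, 3.14, 3.14].

## Interface

Orientations are given as a rotation vector (axis times angle).
In Python, from bench import * gives the robot as it stands.
- The arm moves only by the shell command python3 -m inch 'ROWS' [OPENING] [FORCE]. ROWS is JSON, one flat list of numbers, 6 for each row, row after row: the shift along the tool's x, y, z each as a share of 0.025 m, from -1 to 1, then the turn, a rotation vector about the tool's x, y, z each as a share of 0.12 rad, from -1 to 1. A call has 1 to 12 rows; each row shifts and turns the commanded pose from where the row before left it, along the tool's axes as they then stand; what a row does not reach is not made up. A row lasts 1/8 s, in which the tool goes at most 62.5 mm and 10.7 degrees, less where a joint would pass 70% of its speed; a pose out of reach is approached as far as the arm can. A call with a number of a shift or a turn outside -1 to 1 is refused whole. A call with a gripper value outside its range is refused whole. OPENING is the finger opening in mm, from 0 to 85.4, set as the call begins (- or left out, the last holds). The fingers move at their own pace and stop on an object; FORCE is the grip in N (left out, the last holds). Time passes only in rows, so rows that do not move let the fingers close. It gives the time, the measured TCP pose, the force and the opening at its end, in the units of the state.
- observe(): the state, without advancing time (a new reading comes with each control period).
- snapshot(name): name is "side" or "top" or "wrist"; returns a dict with "pixels" (420x560x3 uint8, red, green, blue), "K" (3x3 intrinsics, pixels), "world_from_camera" (4x4, takes a point from camera to world coordinates). Camera axes: x right, y down, z forward; pixel columns grow to the right and rows downward; lengths in m; the calibration is good to about 2 mm. A picture is of the moment at which its call begins. There is no depth.
- sign_off(): hands the job in, once; it reports no verdict.
The state is a dict: "time": time; "joint_pos": joint angles; "qvel": joint speeds; "joint_torque": joint torques, N m; "tool_pos": TCP position; "ee_rot": TCP orientation; "ft_force": force on the tool from outside, world axes, zero at the start; "torque": the same for the moment, N m; "finger_gap": opening from 0.0 (shut) to 1.0 (fully open).
Only numpy, scipy, OpenCV 4.12 (cv2) and the standard library are available. Lean on these libraries where they do the work, as an engineer would, in place of code of your own. Each camera call takes 0.05 s, during which the arm holds its last target.

## Working session

There is one attempt and no reset: what is moved stays moved. The work goes in short steps, Python scripts to look and compute and a shell command to move; the robot and the scene stay as the last step left them, time stands still between calls to the robot, and variables do not carry over. Pictures are saved under pics/ and viewed, and the job is handed in when it is done.

```bash
ls; mkdir -p pics
python3 - <<'E'
from bench import *
import cv2,pickle
s=observe();print({k:np.round(v,3) if 0 else v for k,v in s.items()}) if 0 else print(s)
d={}
for n in ["side","top","wrist"]:
    a=snapshot(n);d[n]=a
    cv2.imwrite(f"pics/{n}0.png",a["pixels"][:,:,::-1]);print(n,a["K"],a["world_from_camera"])
pickle.dump(d,open("s0.pkl","wb"))
E
```

```text
pics
{'time': 0.0, 'joint_pos': array([-1.30563662e+00,  3.51234798e-01,  1.65242545e+00, -1.17909959e-05,
        1.13906862e+00, -8.46069667e-02]), 'qvel': array([ 0.00046656,  0.00037999,  0.00025306,  0.00035612,  0.00053516,
       -0.00128021]), 'joint_torque': array([ 1.96481218e-03, -5.06102371e+01, -2.91406488e+01, -2.50771598e-05,
        4.43977362e-03, -6.47694804e-07]), 'tool_pos': array([ 0.18840443, -0.51637394,  0.22575869]), 'ee_rot': array([-2.57348798e+00,  1.80062263e+00,  1.38111020e-03]), 'ft_force': array([0.13778293, 0.81620544, 0.16359898]), 'torque': array([-0.03172126, -0.01981638,  0.03140192]), 'finger_gap': 1.0030616322956214}
side [[499.6239271    0.         288.13316596]
 [  0.         499.6239271  210.99871719]
 [  0.           0.           1.        ]] [[-0.52637755 -0.74774237  0.40473203 -0.2021992 ]
 [-0.85016505  0.45610323 -0.26303846  0.41180011]
 [ 0.01208542 -0.48254657 -0.87578693  1.67054152]
 [ 0.          0.          0.          1.        ]]
top [[420.65989404   0.         278.00815818]
 [  0.         420.65989404 211.48053323]
 [  0.           0.           1.        ]] [[ 0.01666778 -0.99453501  0.10306456  0.45456406]
 [-0.99984317 -0.01596174  0.00767141 -0.08557312]
 [-0.0059844  -0.10317627 -0.99464509  1.28938079]
 [ 0.          0.          0.          1.        ]]
wrist [[316.24175009   0.         282.78940514]
 [  0.         316.24175009 200.58998499]
 [  0.           0.           1.        ]] [[ 0.34278566 -0.89641369 -0.28096348  0.26010508]
 [-0.9394123  -0.32759973 -0.10091058 -0.49063789]
 [-0.00158593  0.29853125 -0.95439854  0.37352878]
 [ 0.          0.          0.          1.        ]]
```

View pics/side0.png

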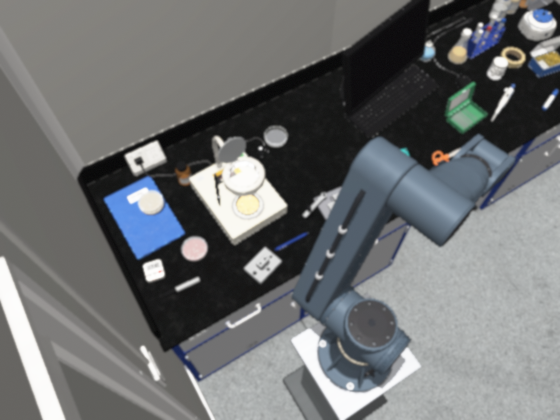

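View pics/top0.png

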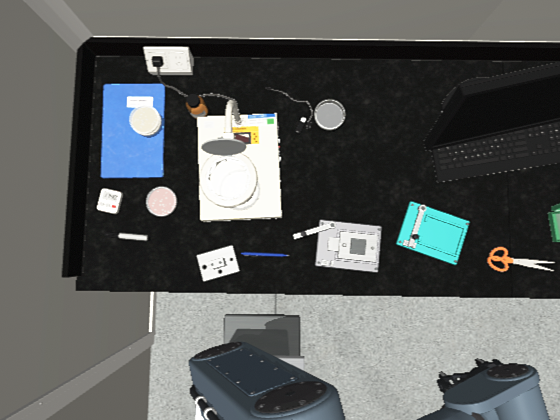

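View pics/wrist0.png

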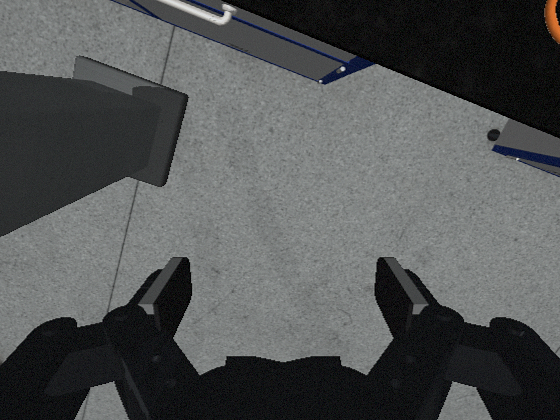

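```bash
cat > h.py <<'E'
import numpy as np,cv2,pickle
def ray(c,u,v):
    T=np.array(c["world_from_camera"]);d=T[:3,:3]@np.linalg.solve(c["K"],[u,v,1]);return T[:3,3],d
def onz(c,u,v,z):
    o,d=ray(c,u,v);return o+d*(z-o[2])/d[2]
def pix(c,p):
    T=np.linalg.inv(c["world_from_camera"]);q=c["K"]@(T[:3,:3]@np.array(p)+T[:3,3]);return q[:2]/q[2]
def crop(c,x,y,w,h,s,f):
    im=c["pixels"][y:y+h,x:x+w,::-1];cv2.imwrite(f,cv2.resize(im,None,fx=s,fy=s,interpolation=cv2.INTER_CUBIC))
E
python3 - <<'E'
from h import *
d=pickle.load(open("s0.pkl","rb"))
crop(d["top"],285,200,110,80,7,"pics/fx0.png")
crop(d["top"],185,230,110,60,7,"pics/up0.png")
crop(d["side"],235,180,120,110,5,"pics/sd0.png")
E
```

```text
(no output)
```

View pics/fx0.png

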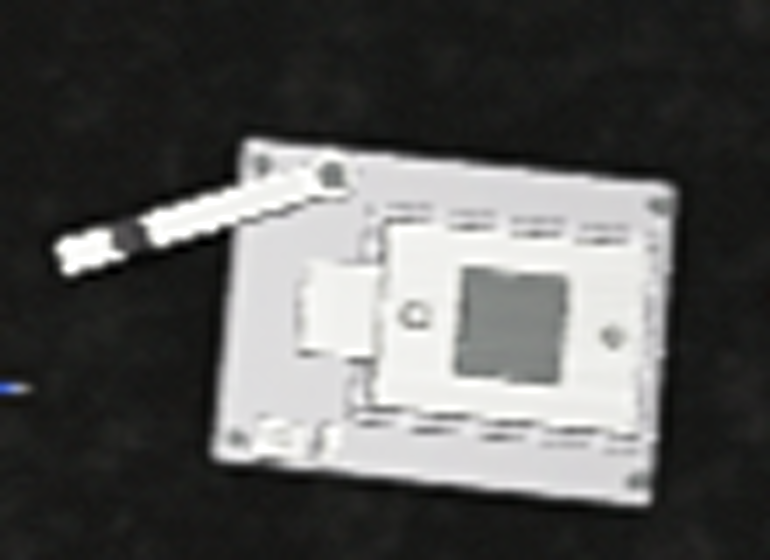

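View pics/up0.png

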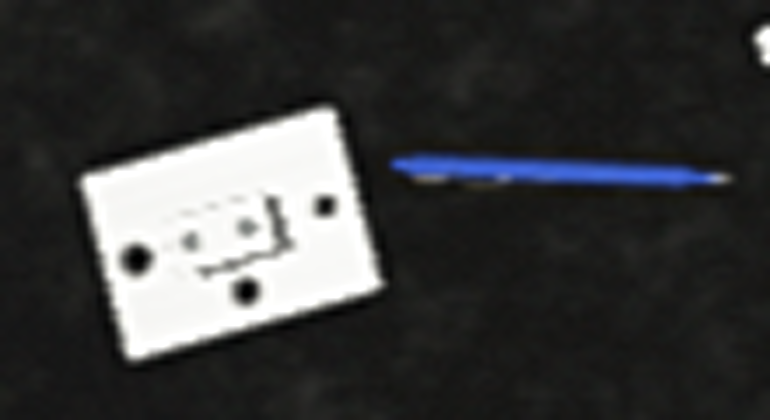

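View pics/sd0.png

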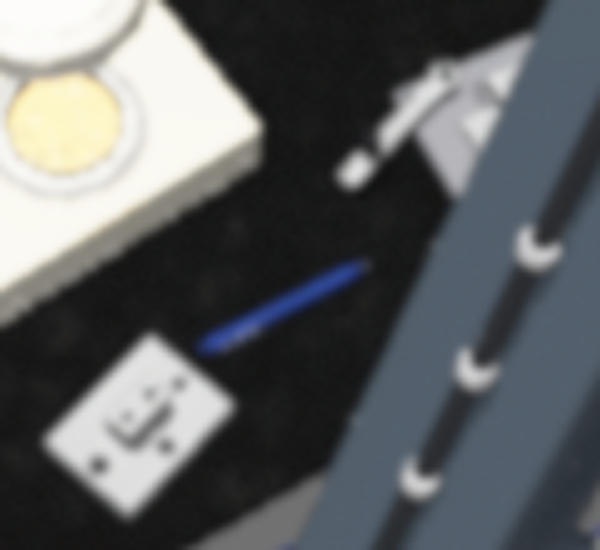

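Run:
```python
from h import *
from scipy.spatial.transform import Rotation as R
d=pickle.load(open("s0.pkl","rb"));c=d["top"]
def q(x0,y0,u,v,z,s=7): 
    return onz(c,(u+.5)/s-.5+x0,(v+.5)/s-.5+y0,z)
tk=q(285,200,415,315,.049);tn=q(285,200,613,337,.049)
kn=q(285,200,130,236,.059);pv=q(285,200,332,173,.033)
wh=q(185,230,137,260,.016);sh=q(185,230,325,206,.016)
for n,p in dict(tk=tk,tn=tn,kn=kn,pv=pv,wh=wh,sh=sh,pour=q(185,230,246,292,.016)).items(): print(n,p.round(4))
print("dowel dist",np.linalg.norm(tk-tn),"hole dist",np.linalg.norm(wh-sh),"knob r",np.linalg.norm((kn-pv)[:2]))
for a,b in((tk,tn),(wh,sh)):
    e=(a-b);print("yaw of y axis",np.degrees(np.arctan2(e[1],e[0])),"mid",((a+b)/2).round(4))
e=kn-pv;print("keeper dir",np.degrees(np.arctan2(e[1],e[0])))
print(R.from_rotvec([-2.57348798e+00,  1.80062263e+00,  1.38e-3]).as_matrix().round(3))
```

```text
tk [ 0.4885 -0.2711  0.049 ]
tn [ 0.4806 -0.354   0.049 ]
kn [ 0.5191 -0.1506  0.059 ]
pv [ 0.5488 -0.238   0.033 ]
wh [0.4161 0.1435 0.016 ]
sh [0.4405 0.0633 0.016 ]
pour [0.4033 0.0962 0.016 ]
dowel dist 0.08328678017274012 hole dist 0.08374534780229578 knob r 0.09227183467308465
yaw of y axis 84.60687143832654 mid [ 0.4846 -0.3125  0.049 ]
yaw of y axis 106.92788318409829 mid [0.4283 0.1034 0.016 ]
keeper dir 108.7724630571437
[[ 0.343 -0.939 -0.   ]
 [-0.939 -0.343  0.001]
 [-0.001 -0.    -1.   ]]
```

```bash
cat >> h.py <<'E'
from scipy.spatial.transform import Rotation as R
from scipy.linalg import logm,expm
def Rd(yaw):
    a=np.radians(yaw);x=np.array([np.cos(a),np.sin(a),0]);z=np.array([0,0,-1.]);return np.stack([x,np.cross(z,x),z],1)
def cur():
    from bench import observe
    s=observe();T=np.eye(4);T[:3,:3]=R.from_rotvec(s["ee_rot"]).as_matrix();T[:3,3]=s["tool_pos"];return T,s
def plan(p,yaw,T=None,n=None):
    if T is None:T=cur()[0]
    G=np.eye(4);G[:3,:3]=Rd(yaw);G[:3,3]=p
    L=np.real(logm(np.linalg.inv(T)@G))
    if n is None:
        n=1
        while True:
            E=expm(L/n);r=np.r_[E[:3,3]/.025,R.from_matrix(E[:3,:3]).as_rotvec()/.12]
            if np.abs(r).max()<=.99:break
            n+=1
    E=expm(L/n);r=np.r_[E[:3,3]/.025,R.from_matrix(E[:3,:3]).as_rotvec()/.12]
    print("n",n,"row",r.round(3));print("path",[(T@expm(L*k/4))[:3,3].round(3).tolist() for k in(1,2,3)])
def yaw(T): return np.degrees(np.arctan2(T[1,0],T[0,0]))
def snap(n,f):
    from bench import snapshot
    c=snapshot(n);cv2.imwrite(f"pics/{f}.png",c["pixels"][:,:,::-1]);pickle.dump(c,open(f+".pkl","wb"));return c
E
python3 - <<'E'
from h import *
plan([.519,-.151,.17],18.8)
E
```

```text
n 22 row [ 0.249 -0.96   0.102 -0.     0.    -0.587]
path [[0.32, -0.482, 0.212], [0.428, -0.401, 0.198], [0.498, -0.285, 0.184]]
```

```bash
python3 -m inch '[0.25,-0.96,0.1,0,0,-0.59, 0.25,-0.96,0.1,0,0,-0.59, 0.25,-0.96,0.1,0,0,-0.59, 0.25,-0.96,0.1,0,0,-0.59, 0.25,-0.96,0.1,0,0,-0.59, 0.25,-0.96,0.1,0,0,-0.59, 0.25,-0.96,0.1,0,0,-0.59, 0.25,-0.96,0.1,0,0,-0.59, 0.25,-0.96,0.1,0,0,-0.59, 0.25,-0.96,0.1,0,0,-0.59, 0.25,-0.96,0.1,0,0,-0.59]' 50 40
python3 -m inch '[0.25,-0.96,0.1,0,0,-0.59, 0.25,-0.96,0.1,0,0,-0.59, 0.25,-0.96,0.1,0,0,-0.59, 0.25,-0.96,0.1,0,0,-0.59, 0.25,-0.96,0.1,0,0,-0.59, 0.25,-0.96,0.1,0,0,-0.59, 0.25,-0.96,0.1,0,0,-0.59, 0.25,-0.96,0.1,0,0,-0.59, 0.25,-0.96,0.1,0,0,-0.59, 0.25,-0.96,0.1,0,0,-0.59, 0.25,-0.96,0.1,0,0,-0.58, 0,0,0,0,0,0]'
python3 - <<'E'
from h import *
snap("wrist","w1");T,s=cur();print(T.round(4),yaw(T),s["time"])
E
```

```text
time: 1.52
tool_pos: [0.4287, -0.4005, 0.1984]
ee_rot: [-3.066, 0.685, 0.001]
ft_force: [-0.7, -0.4, -0.1]
finger_gap: 0.585
time: 3.02
tool_pos: [0.5174, -0.1495, 0.171]
ee_rot: [-3.097, -0.527, 0.001]
ft_force: [0.8, -0.2, 0.1]
finger_gap: 0.586
[[ 9.443e-01  3.292e-01 -3.000e-04  5.176e-01]
 [ 3.292e-01 -9.443e-01 -0.000e+00 -1.505e-01]
 [-3.000e-04 -1.000e-04 -1.000e+00  1.712e-01]
 [ 0.000e+00  0.000e+00  0.000e+00  1.000e+00]] 19.220114779433988 3.075
```

View pics/w1.png

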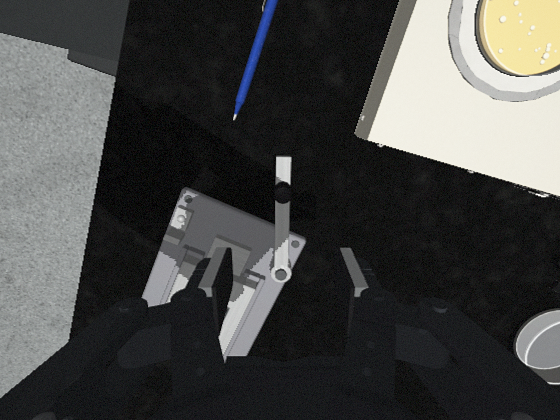

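The knob is at about (283,191) and its pivot at (281,274), well lined up with the jaws. The grey fixture is at lower left.

Run:
```python
from h import *
c=pickle.load(open("w1.pkl","rb"));crop(c,230,140,110,160,4,"pics/w1c.png")
g=cv2.cvtColor(c["pixels"],cv2.COLOR_RGB2GRAY)
kn=onz(c,282.7,188,.059);pv=onz(c,281,274,.033)
print(kn,pv,np.linalg.norm((kn-pv)[:2]),np.degrees(np.arctan2(*(kn-pv)[[1,0]])))
print(pix(c,[.5191,-.1506,.059]),pix(c,[.5191,-.1506,.037]))
```

```text
[ 0.51507806 -0.14373085  0.059     ] [ 0.54580191 -0.23664243  0.033     ] 0.09785967650157128 108.29793464962867
[284.47666575 196.80571368] [284.35242249 189.97594336]
```

View pics/w1c.png

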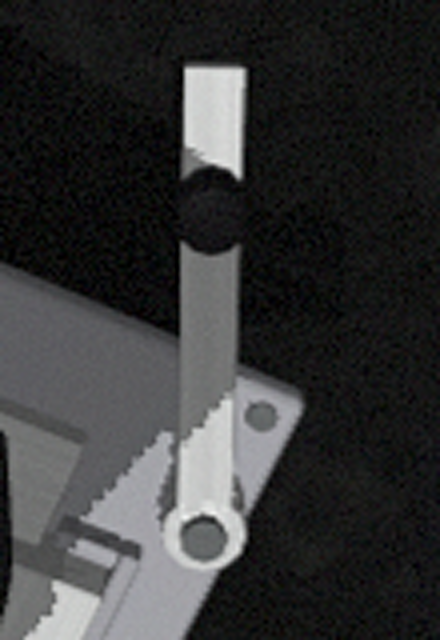

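Run:
```python
from h import *
c=pickle.load(open("w1.pkl","rb"))
pv=onz(c,230+204/4,140+538/4,.034)
kn=onz(c,282.6,194.7,.059)
print(kn,pv,np.linalg.norm((kn-pv)[:2]),np.degrees(np.arctan2(*(kn-pv)[[1,0]])))
T,s=cur();
plan([kn[0],kn[1],.059],18.8)
```

```text
[ 0.51695962 -0.14935753  0.059     ] [ 0.54580283 -0.23662905  0.034     ] 0.09191435986368608 108.28870916996735
n 5 row [-0.002 -0.01   0.898 -0.     0.     0.012]
path [[0.517, -0.15, 0.143], [0.517, -0.15, 0.115], [0.517, -0.15, 0.087]]
```

```bash
python3 -m inch '[0,0,0.9,0,0,0, 0,0,0.9,0,0,0, 0,0,0.9,0,0,0, 0,0,0.9,0,0,0, 0,0,0.5,0,0,0, 0,0,0.38,0,0,0]' 50 30
python3 -m inch '[0,0,0,0,0,0,0,0,0,0,0,0,0,0,0,0,0,0,0,0,0,0,0,0,0,0,0,0,0,0]' 5 30
python3 - <<'E'
from h import *
T,s=cur();print(T[:3,3],yaw(T),s["ft_force"],s["finger_gap"]*85)
snap("wrist","w2")
E
```

```text
time: 3.82
tool_pos: [0.5177, -0.1512, 0.0589]
ee_rot: [3.098, 0.523, 0.0]
ft_force: [-0.3, -0.1, -0.2]
finger_gap: 0.585
time: 4.45
tool_pos: [0.5177, -0.1507, 0.0595]
ee_rot: [3.097, 0.524, 0.0]
ft_force: [0.6, -0.4, -0.6]
finger_gap: 0.058
[ 0.51767836 -0.15066829  0.05945414] 19.21888312115123 [ 0.62114152 -0.35538712 -0.5964623 ] 4.967383685618886
```

View pics/w2.png

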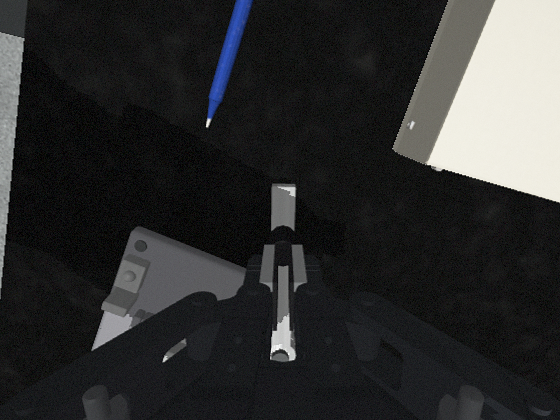

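Run:
```python
from h import *
c=pickle.load(open("w2.pkl","rb"));crop(c,220,170,130,200,4,"pics/w2c.png")
T,s=cur()
for z in(-.002,.017): print(pix(c,(T@[0,0,z,1])[:3]), pix(c,(T@[0,-.011,z,1])[:3]),pix(c,(T@[0,.011,z,1])[:3]))
print(pix(c,[.517,-.1494,.059]),onz(c,283,235,.059))
```

```text
[283.21275282 257.7317917 ] [283.22289375 237.98389171] [283.20301556 276.69361792]
[283.14333998 242.00107571] [283.1511493 223.9866915] [283.13581077 259.36932173]
[282.78889615 253.08859811] [ 0.51375523 -0.13976896  0.059     ]
```

View pics/w2c.png

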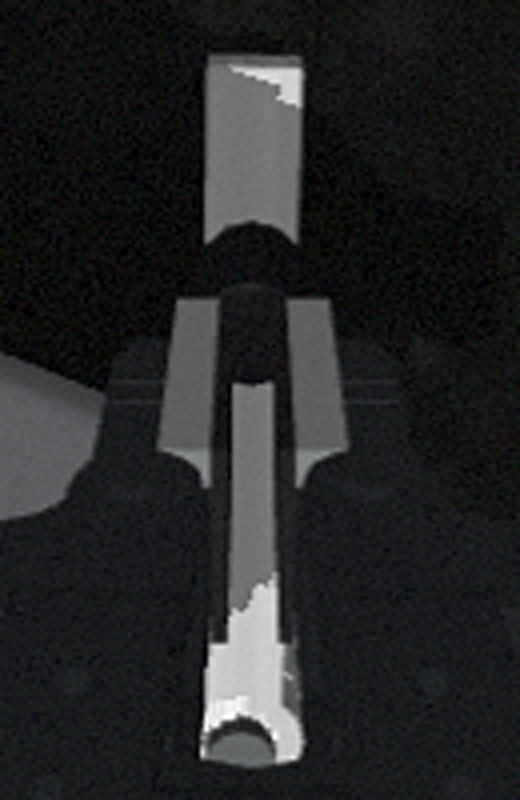

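Run:
```python
from h import *
c=pickle.load(open("w2.pkl","rb"))
im=c["pixels"][210:310,240:330].astype(float)
im=np.clip((im/70)**.7*255,0,255).astype(np.uint8);cv2.imwrite("pics/w2d.png",cv2.resize(im[:,:,::-1],None,fx=6,fy=6,interpolation=cv2.INTER_CUBIC))
t=snap("top","t2");crop(t,285,200,110,80,7,"pics/t2c.png")
```

```text
(no output)
```

View pics/w2d.png

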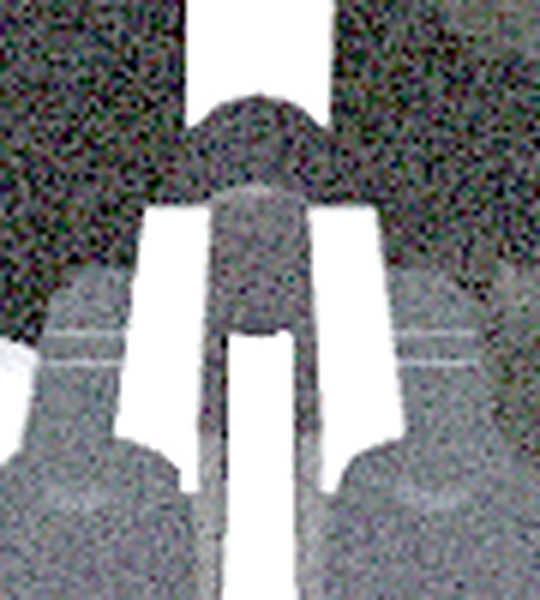

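View pics/t2c.png

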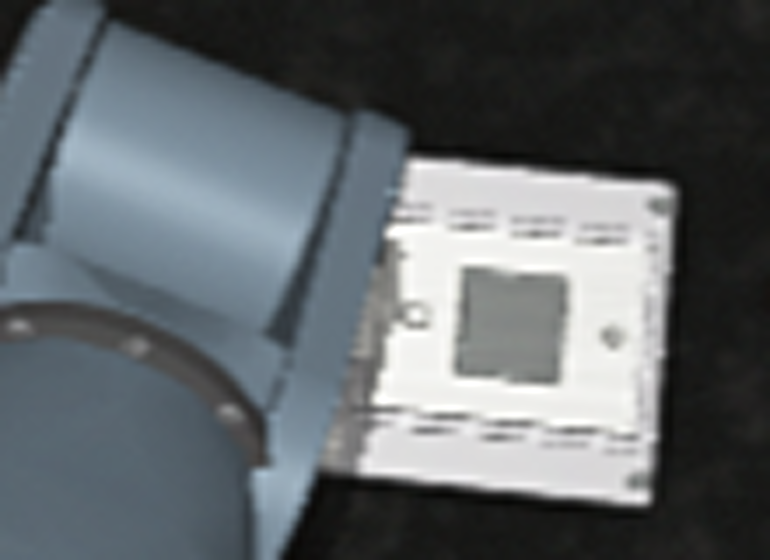

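Run:
```python
from h import *
t=snap("side","sd2")
T,s=cur();print(pix(t,T[:3,3]),pix(t,[.517,-.1494,.059]))
u,v=map(int,pix(t,T[:3,3]));crop(t,u-60,v-60,120,100,6,"pics/sd2c.png")
```

```text
[309.68399244 206.32492796] [309.48557638 206.6515871 ]
```

View pics/sd2c.png

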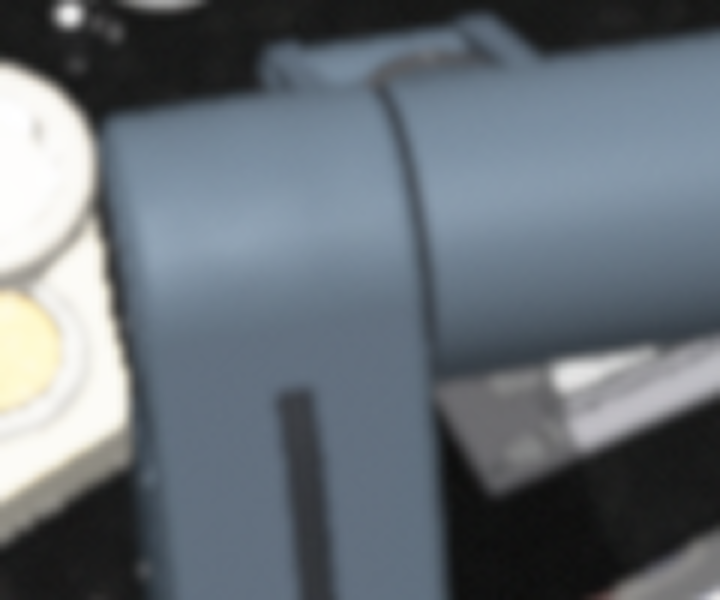

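The arm hides the fingers here. In the wrist view the pads look to be above the knob, because its top disc shows through the gap, so I'll probe downward gently to find the true tip height.

```bash
python3 -m inch '[0,0,0.08,0,0,0,0,0,0,0,0,0]'; python3 -m inch '[0,0,0.08,0,0,0,0,0,0,0,0,0]'; python3 -m inch '[0,0,0.08,0,0,0,0,0,0,0,0,0]'
```

```text
time: 4.85
tool_pos: [0.5175, -0.1506, 0.0571]
ee_rot: [-3.097, -0.524, 0.001]
ft_force: [-0.1, 0.8, 0.5]
finger_gap: 0.059
time: 5.1
tool_pos: [0.5175, -0.1506, 0.0551]
ee_rot: [-3.097, -0.524, 0.0]
ft_force: [-0.4, -0.6, -0.5]
finger_gap: 0.061
time: 5.35
tool_pos: [0.5181, -0.1506, 0.054]
ee_rot: [3.097, 0.524, 0.002]
ft_force: [-0.3, 3.1, 9.0]
finger_gap: 0.062
```

```bash
python3 -m inch '[0,0,-0.16,0,0,0,0,0,0,0,0,0,0,0,0,0,0,0,0,0,0,0,0,0]' 40
python3 - <<'E'
from h import *
c=snap("wrist","w3")
im=c["pixels"][170:370,190:380].astype(float)
im=np.clip((im/120)**.6*255,0,255).astype(np.uint8);cv2.imwrite("pics/w3d.png",cv2.resize(im[:,:,::-1],None,fx=3,fy=3,interpolation=cv2.INTER_CUBIC))
E
```

```text
time: 5.85
tool_pos: [0.5175, -0.1506, 0.0571]
ee_rot: [-3.097, -0.524, 0.0]
ft_force: [-0.3, 0.0, -0.0]
finger_gap: 0.469
```

View pics/w3d.png

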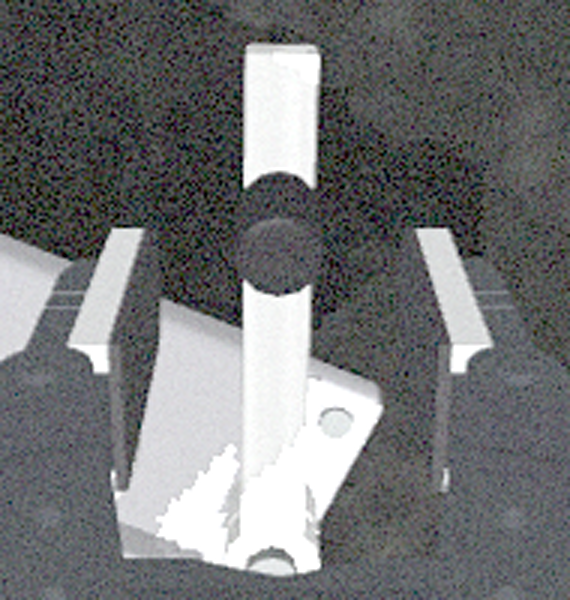

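```bash
python3 -m inch '[0,0,0.36,0,0,0,0,0,0.36,0,0,0,0,0,0,0,0,0]' 40; python3 -m inch '[0,0,0,0,0,0,0,0,0,0,0,0,0,0,0,0,0,0,0,0,0,0,0,0]' 5 30
python3 - <<'E'
from h import *
c=snap("wrist","w4")
im=c["pixels"][170:370,190:380].astype(float)
im=np.clip((im/120)**.6*255,0,255).astype(np.uint8);cv2.imwrite("pics/w4d.png",cv2.resize(im[:,:,::-1],None,fx=3,fy=3,interpolation=cv2.INTER_CUBIC))
E
```

```text
time: 6.28
tool_pos: [0.517, -0.1505, 0.0382]
ee_rot: [-3.097, -0.524, 0.002]
ft_force: [0.2, 0.8, 0.3]
finger_gap: 0.468
time: 6.78
tool_pos: [0.5177, -0.1507, 0.0395]
ee_rot: [3.097, 0.524, 0.0]
ft_force: [0.0, 0.6, 1.7]
finger_gap: 0.171
```

View pics/w4d.png

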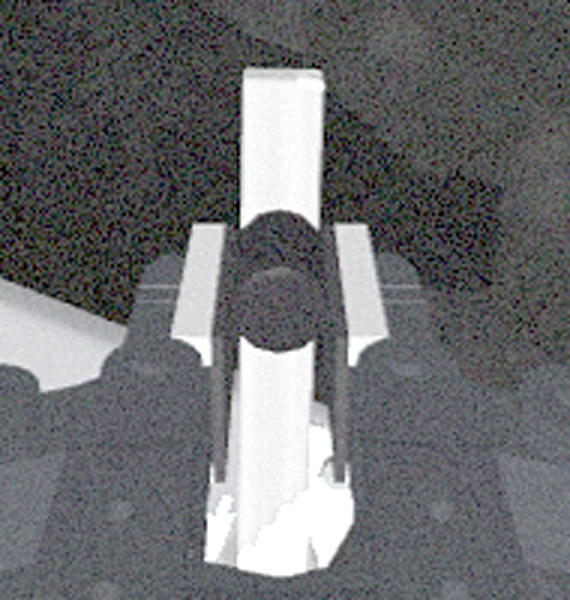

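Run:
```python
from h import *
c=pickle.load(open("w2.pkl","rb"));crop(c,80,210,130,130,6,"pics/w2e.png")
d=pickle.load(open("s0.pkl","rb"))["top"]
# fixture frame from dowels
m=np.array([.4846,-.3125]);a=np.radians(84.6);ey=np.array([np.cos(a),np.sin(a)]);ex=np.array([ey[1],-ey[0]])
o=m+.03*ey
def fx(p):
    return (np.dot(p[:2]-o,ex)*1e3).round(1),(np.dot(p[:2]-o,ey)*1e3).round(1)
for u,v,z in((332,173,.033),(255,425,.024),(340,428,.024),(255,450,.024),(335,455,.024),(317,438,.024),(245,140,.012),(213,460,.012),(680,185,.012),(305,262,.022),(300,352,.022)):
    print((u,v),fx(onz(d,(u+.5)/7-.5+285,(v+.5)/7-.5+200,z)))
```

```text
(332, 173) (np.float64(56.9), np.float64(50.2))
(255, 425) (np.float64(-53.1), np.float64(71.3))
(340, 428) (np.float64(-50.4), np.float64(35.2))
(255, 450) (np.float64(-63.7), np.float64(70.3))
(335, 455) (np.float64(-62.0), np.float64(36.2))
(317, 438) (np.float64(-55.7), np.float64(44.5))
(245, 140) (np.float64(68.9), np.float64(86.8))
(213, 460) (np.float64(-70.0), np.float64(86.6))
(680, 185) (np.float64(70.2), np.float64(-102.7))
(305, 262) (np.float64(18.5), np.float64(56.8))
(300, 352) (np.float64(-20.1), np.float64(55.1))
```

View pics/w2e.png

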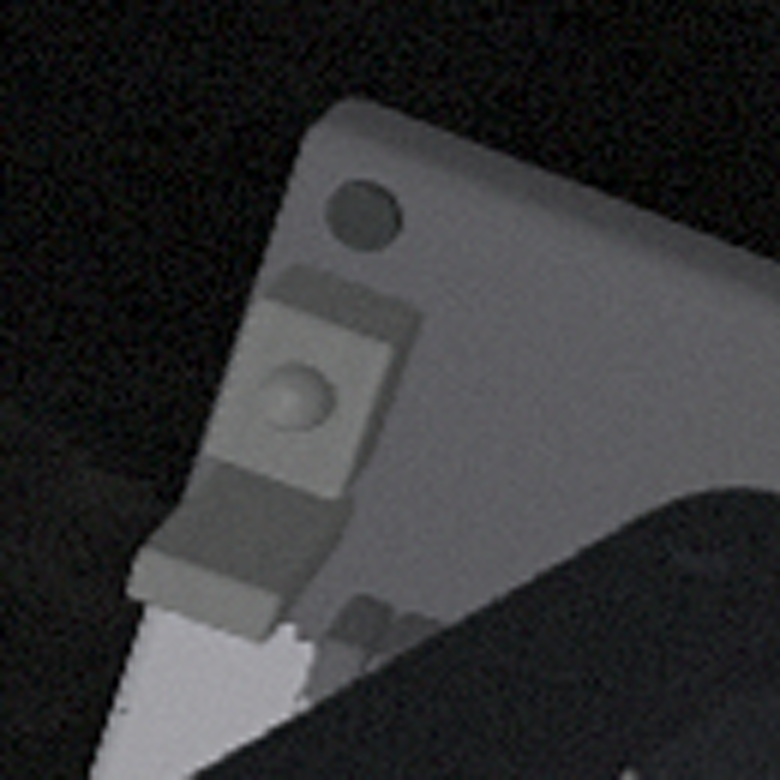

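```bash
python3 -m inch '[-0.364,0.018,0,0,0,-0.833,-0.364,0.018,0,0,0,-0.833,-0.364,0.018,0,0,0,-0.833,-0.364,0.018,0,0,0,-0.833]' - 40; python3 -m inch '[-0.364,0.018,0,0,0,-0.833,-0.364,0.018,0,0,0,-0.833,-0.364,0.018,0,0,0,-0.833,-0.364,0.018,0,0,0,-0.833,-0.364,0.018,0,0,0,-0.833,0,0,0,0,0,0]'
python3 - <<'E'
from h import *
c=snap("wrist","w5")
T,s=cur();pv=np.array([.5458,-.2366]);e=T[:2,3]-pv;print(T[:3,3],yaw(T),np.linalg.norm(e),np.degrees(np.arctan2(e[1],e[0])))
E
```

```text
time: 7.32
tool_pos: [0.486, -0.1688, 0.0394]
ee_rot: [-2.929, -1.134, 0.001]
ft_force: [-1.2, 3.0, 4.0]
finger_gap: 0.163
time: 8.07
tool_pos: [0.4606, -0.2066, 0.0394]
ee_rot: [-2.559, -1.82, 0.001]
ft_force: [-4.9, 2.6, 7.1]
finger_gap: 0.164
[ 0.46062295 -0.20644761  0.0393703 ] 70.78288201807925 0.09035649703101473 160.50621013855852
```

View pics/w5.png

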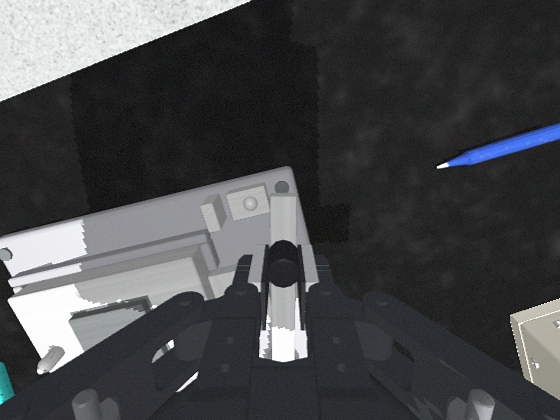

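```bash
python3 -m inch '[-0.182,0.005,0,0,0,-0.417,-0.182,0.005,0,0,0,-0.417,-0.182,0.005,0,0,0,-0.417,-0.182,0.005,0,0,0,-0.417]' - 60; python3 -m inch '[-0.182,0.005,0,0,0,-0.417,0,0,0,0,0,0]';python3 - <<'E'
from h import *
T,s=cur();pv=np.array([.5458,-.2366]);e=T[:2,3]-pv;print(T[:3,3],yaw(T),np.linalg.norm(e),np.degrees(np.arctan2(e[1],e[0])),s["ft_force"],s["torque"])
E
```

```text
time: 8.62
tool_pos: [0.4565, -0.2236, 0.0395]
ee_rot: [-2.363, -2.067, 0.001]
ft_force: [-5.0, 6.0, 8.5]
finger_gap: 0.157
time: 8.88
tool_pos: [0.4559, -0.2281, 0.0394]
ee_rot: [-2.312, -2.123, 0.0]
ft_force: [-4.5, 6.2, 7.0]
finger_gap: 0.155
[ 0.4559294  -0.22811945  0.03939273] 85.1368266145768 0.09026983955983388 174.6093031450515 [-4.47952757  6.17137192  7.00358468] [0.96008164 0.74765341 0.1208329 ]
```

```bash
python3 -m inch '[-0.06,0,0,0,0,0,0,0,0,0,0,0]';python3 -m inch '[-0.06,0,0,0,0,0,0,0,0,0,0,0]';  python3 - <<'E'
from h import *
c=snap("wrist","w6")
E
```

```text
time: 9.12
tool_pos: [0.4558, -0.2284, 0.0393]
ee_rot: [-2.312, -2.121, -0.001]
ft_force: [-2.0, 14.6, 10.9]
finger_gap: 0.152
time: 9.38
tool_pos: [0.4557, -0.2288, 0.0392]
ee_rot: [-2.311, -2.12, -0.002]
ft_force: [0.7, 23.3, 12.5]
finger_gap: 0.15
```

View pics/w6.png

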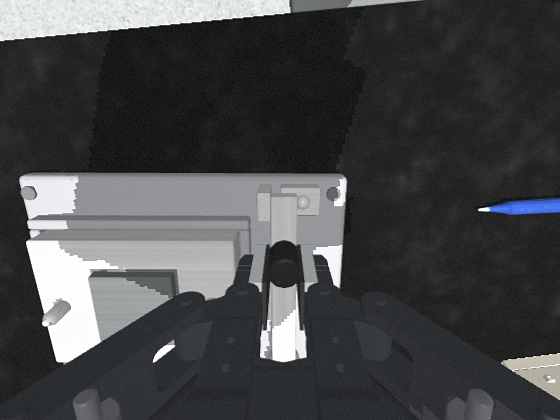

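```bash
python3 -m inch '[0.1,0,0,0,0,0,0,0,0,0,0,0,0,0,0,0,0,0]' 28; python3 -m inch '[0,0,-0.5,0,0,0,0,0,-0.9,0,0,0,0,0,-0.9,0,0,0,0,0,-0.9,0,0,0,0,0,-0.9,0,0,0,0,0,-0.9,0,0,0,0,0,-0.4,0,0,0]' 28
python3 - <<'E'
from h import *
c=snap("wrist","w7");snap("top","t7")
d=pickle.load(open("s0.pkl","rb"))["top"]
print([onz(d,228,180,.275),onz(d,200,180,.275),onz(d,258,180,.275),onz(d,228,207,.275),onz(d,198,220,.058),onz(d,282,218,.058),onz(d,224,147,.275)])
plan([.428,.103,.20],17)
E
```

```text
time: 9.8
tool_pos: [0.4568, -0.2297, 0.0393]
ee_rot: [2.314, 2.124, -0.0]
ft_force: [0.4, -0.0, 0.6]
finger_gap: 0.333
time: 10.68
tool_pos: [0.4571, -0.2298, 0.176]
ee_rot: [2.313, 2.123, 0.001]
ft_force: [-0.2, -0.1, -0.0]
finger_gap: 0.332
[array([0.63508721, 0.04580261, 0.275     ]), array([0.63401856, 0.11433586, 0.275     ]), array([ 0.63623123, -0.02756447,  0.275     ]), array([0.56866369, 0.04387958, 0.275     ]), array([0.55320407, 0.15871893, 0.058     ]), array([ 0.56309212, -0.08812407,  0.058     ]), array([0.71734389, 0.05805655, 0.275     ])]
n 11 row [ 0.974 -0.843 -0.091  0.002 -0.     0.9  ]
path [[0.412, -0.154, 0.181], [0.392, -0.068, 0.188], [0.397, 0.02, 0.194]]
```

View pics/w7.png

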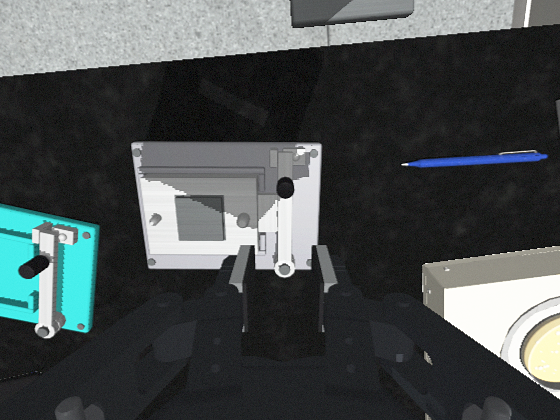

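View pics/t7.png

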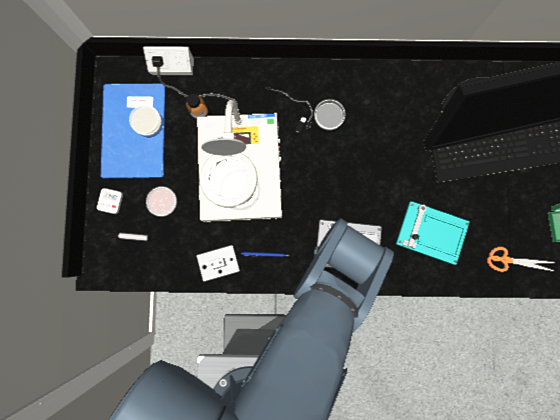

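The keeper looks shut: knob at (285,187), pivot at (285,269), bar parallel to the fixture's edge. I'll measure its angle and the dowels from this view.

Run:
```python
from h import *
c=pickle.load(open("w7.pkl","rb"));crop(c,125,130,200,150,4,"pics/w7c.png")
```

```text
(no output)
```

View pics/w7c.png

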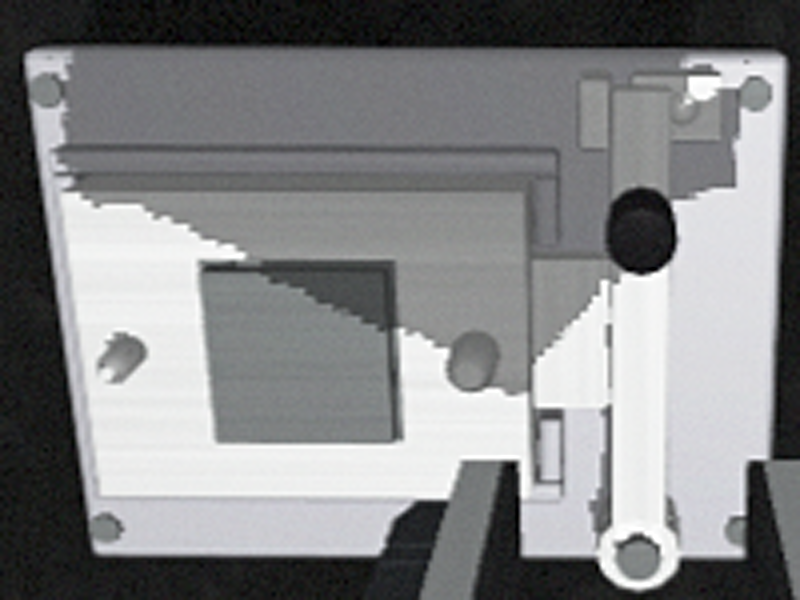

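Run:
```python
from h import *
c=pickle.load(open("w7.pkl","rb"))
P=lambda u,v,z:onz(c,(u+.5)/4-.5+125,(v+.5)/4-.5+130,z)
an=lambda e:np.degrees(np.arctan2(e[1],e[0]))
pv=P(638,560,.034);b0=(P(612,95,.032)+P(670,95,.032))/2
print("pv",pv,"bar dir",an(b0-pv),"tip dist",np.linalg.norm((b0-pv)[:2]))
# fixture corners & edges z .012
tl=P(25,50,.012);tr=P(785,57,.012);bl=P(97,556,.012);print("edges y-dir",an(tr-tl),np.linalg.norm(tr-tl),"screws",an(P(755,93,.012)-P(48,91,.012)), an(P(48,91,.012)-P(105,527,.012)))
ej=[P(u,v,.040) for u,v in((200,262),(395,262),(401,441),(216,441))];e=np.mean(ej,0);print("ejector",e,[np.linalg.norm(ej[i]-ej[(i+1)%4]) for i in range(4)],an(ej[1]-ej[0]),an(ej[2]-ej[3]))
tk=P(468,366,.049);tn=P(112,368,.049);print(tk,tn,np.linalg.norm(tk-tn),an(tk-tn),(tk+tn)/2)
for p in([.4885,-.2711,.049],[.4806,-.354,.049],[.4885,-.2711,.034],[.4806,-.354,.034]):
    q=pix(c,p);print((q-[125,130])*4)
# block face edges
a,b=P(62,195,.034),P(525,192,.034);print("top edge",an(b-a),np.linalg.norm(b-a));a,b=P(98,496,.034),P(60,195,.034);print(an(b-a),np.linalg.norm(b-a))
```

```text
pv [ 0.54620319 -0.23627839  0.034     ] bar dir 174.83112811900904 tip dist 0.11981598307579792
edges y-dir 84.57125978014987 0.18559715041895936 screws 84.93305913252732 174.58909913075323
ejector [ 0.48044352 -0.31117697  0.04      ] [np.float64(0.04561272198391066), np.float64(0.04572337073749811), np.float64(0.04529079669566988), np.float64(0.04571849762251872)] 85.09741006212654 85.09984088326131
[ 0.48360255 -0.27070333  0.049     ] [ 0.47702176 -0.3532772   0.049     ] 0.08283568474443948 85.44339972332021 [ 0.48031216 -0.31199027  0.049     ]
[467.42736379 384.13697843]
[110.65583394 380.9983762 ]
[475.00008843 360.96438277]
[134.71119475 357.95469374]
top edge 85.47708319764375 0.10879978440213944
174.31666958574118 0.07833721633442157
```

Bar direction is 174.8° against 174.6–175° for the fixture, so the keeper is shut within measurement error. The wrist camera agrees best with what the pinch told me. Next I go over the upper half.

```bash
python3 -m inch '[0.974,-0.843,-0.09,0,0,0.9,0.974,-0.843,-0.09,0,0,0.9,0.974,-0.843,-0.09,0,0,0.9,0.974,-0.843,-0.09,0,0,0.9,0.974,-0.843,-0.09,0,0,0.9,0.974,-0.843,-0.09,0,0,0.9,0.974,-0.843,-0.09,0,0,0.9,0.974,-0.843,-0.09,0,0,0.9,0.974,-0.843,-0.09,0,0,0.9,0.974,-0.843,-0.09,0,0,0.9,0.974,-0.843,-0.09,0,0,0.9,0,0,0,0,0,0]' 50
python3 - <<'E'
from h import *
c=snap("wrist","w8");T,s=cur();print(T[:3,3],yaw(T))
im=c["pixels"];cv2.imwrite("pics/w8.png",im[:,:,::-1])
E
```

```text
time: 12.28
tool_pos: [0.4276, 0.1044, 0.1984]
ee_rot: [-3.107, -0.467, 0.001]
ft_force: [0.6, -0.2, 0.2]
finger_gap: 0.589
[0.42705819 0.10355998 0.19826015] 17.175191044838304
```

View pics/w8.png

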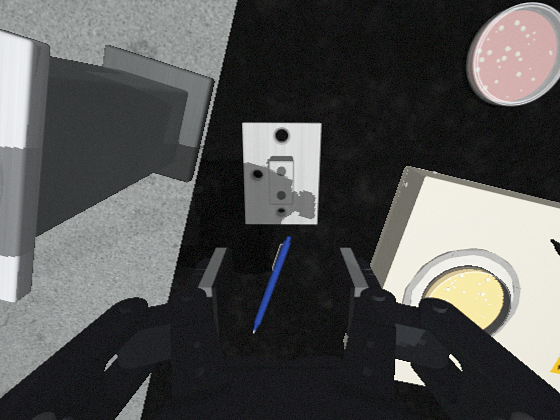

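The upper half spans (243–321, 123–224): wide hole (281,135), small hole (281,211), pour hole (257,174). The pen is just below it.

Run:
```python
from h import *
c=pickle.load(open("w8.pkl","rb"))
im=c["pixels"][115:235,230:335].astype(float);im=np.clip((im/255)**.6*255,0,255).astype(np.uint8)
cv2.imwrite("pics/w8c.png",cv2.resize(im[:,:,::-1],None,fx=5,fy=5,interpolation=cv2.INTER_CUBIC))
```

```text
(no output)
```

View pics/w8c.png

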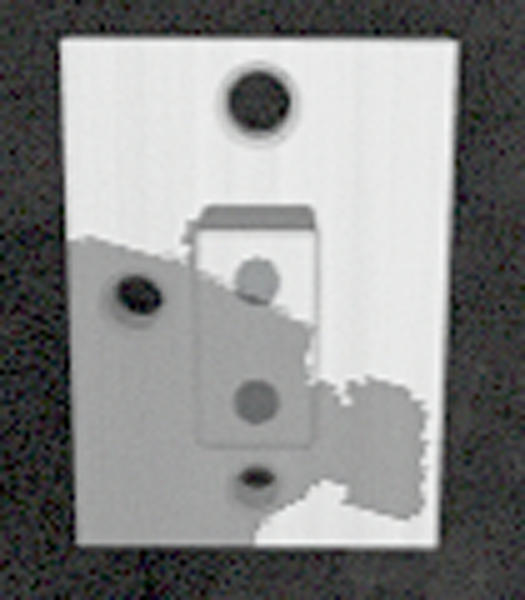

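Run:
```python
from h import *
c=pickle.load(open("w8.pkl","rb"))
P=lambda u,v,z:onz(c,(u+.5)/5-.5+230,(v+.5)/5-.5+115,z)
an=lambda e:np.degrees(np.arctan2(e[1],e[0]))
wh=P(259,102,.016);sh=P(257,481,.016);print("holes",wh,sh,np.linalg.norm(wh-sh),an(wh-sh),(wh+sh)/2)
k=[P(u,v,.016) for u,v in((61,38),(458,38),(438,547),(77,547))];print("plate",np.mean(k,0),[round(np.linalg.norm(k[i]-k[(i+1)%4]),4) for i in range(4)],an(k[1]-k[0]),an(k[2]-k[3]),an(k[0]-k[3]),an(k[1]-k[2]))
k=[P(u,v,.048) for u,v in((195,229),(316,229),(316,445),(195,445))];print("block",np.mean(k,0),[round(np.linalg.norm(k[i]-k[(i+1)%4]),4) for i in range(4)],an(k[1]-k[0]),an(k[0]-k[3]))
m=(wh+sh)/2
plan([m[0],m[1],.09],an(wh-sh)-90)
T,_=cur();print(np.linalg.inv(T)@np.r_[m,1])
```

```text
holes [0.41319668 0.14557458 0.016     ] [0.43692229 0.06665893 0.016     ] 0.08240500177705928 106.7331548966819 [0.42505949 0.10611676 0.016     ]
plate [0.42557719 0.10478    0.016     ] [np.float64(0.0806), np.float64(0.1108), np.float64(0.0808), np.float64(0.1108)] 17.115958525782972 17.118025192145954 106.75066223209203 106.87798100887458
block [0.42502665 0.10512972 0.048     ] [np.float64(0.023), np.float64(0.0431), np.float64(0.024), np.float64(0.0431)] 17.116687110927103 106.34812437586106
n 5 row [-0.009 -0.024  0.866 -0.     0.003  0.013]
path [[0.427, 0.104, 0.171], [0.426, 0.105, 0.144], [0.426, 0.105, 0.117]]
[-8.75147674e-04 -3.00704344e-03  1.82262135e-01  1.00000000e+00]
```

```bash
python3 -m inch '[-0.05,-0.08,0.96,0,0,0,0,0,0.96,0,0,0,0,0,0.96,0,0,0,0,0,0.96,0,0,0,0,0,0.96,0,0,0,0,0,0.96,0,0,0,0,0,0.6,0,0,0,0,0,0.3,0,0,0,0,0,0,0,0,0]' 40
python3 - <<'E'
from h import *
c=snap("wrist","w9");T,s=cur();print(T[:3,3],yaw(T),s["ft_force"])
im=c["pixels"][110:370,170:400].astype(float);im=np.clip((im/200)**.6*255,0,255).astype(np.uint8)
cv2.imwrite("pics/w9c.png",cv2.resize(im[:,:,::-1],None,fx=2.3,fy=2.3,interpolation=cv2.INTER_CUBIC))
E
```

```text
time: 13.45
tool_pos: [0.4256, 0.1046, 0.0325]
ee_rot: [3.107, 0.465, -0.001]
ft_force: [0.0, -0.2, -0.6]
finger_gap: 0.467
[0.42585236 0.10470759 0.03286924] 17.03679941400491 [-0.8281982   0.00839594  0.56603965]
```

View pics/w9c.png

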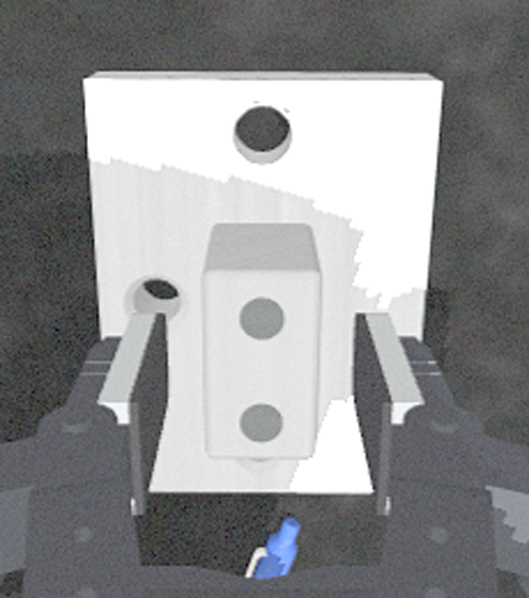

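```bash
python3 -m inch '[0,0,0.3,0,0,0,0,0,0,0,0,0]' 40;  python3 -m inch '[0,0,0.3,0,0,0,0,0,0,0,0,0]' 40; python3 -m inch '[0,0,0.16,0,0,0,0,0,0,0,0,0]' 34
```

```text
time: 13.75
tool_pos: [0.4256, 0.1048, 0.0249]
ee_rot: [-3.107, -0.465, 0.0]
ft_force: [0.0, -1.3, 0.1]
finger_gap: 0.467
time: 14.0
tool_pos: [0.4254, 0.1048, 0.0171]
ee_rot: [-3.107, -0.465, 0.001]
ft_force: [0.3, 1.1, 0.0]
finger_gap: 0.464
time: 14.25
tool_pos: [0.4255, 0.1048, 0.0133]
ee_rot: [-3.107, -0.465, 0.001]
ft_force: [0.6, -0.2, -0.1]
finger_gap: 0.401
```

Run:
```python
from h import *
c=snap("wrist","w10");T,s=cur();print(T[:3,3],yaw(T),s["ft_force"])
im=c["pixels"][150:370,170:400].astype(float);im=np.clip((im/200)**.6*255,0,255).astype(np.uint8)
cv2.imwrite("pics/w10c.png",cv2.resize(im[:,:,::-1],None,fx=2.6,fy=2.6,interpolation=cv2.INTER_CUBIC))
```

```text
[0.42558295 0.10479727 0.01343555] 17.029888998760736 [-0.38682366  0.68468287  0.28524042]
```

View pics/w10c.png

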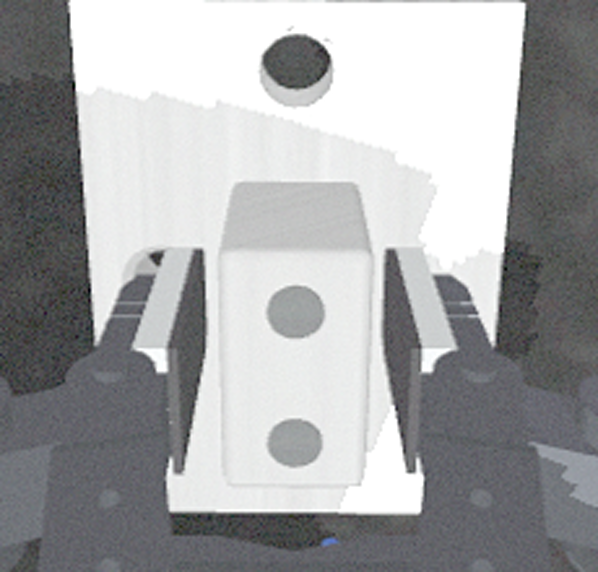

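```bash
python3 -m inch '[0,0,0.06,0,0,0,0,0,0,0,0,0,0,0,0,0,0,0,0,0,0,0,0,0]' 10 80; python3 -m inch '[0,0,-0.4,0,0,0,0,0,-0.9,0,0,0,0,0,-0.9,0,0,0,0,0,-0.9,0,0,0,0,0,-0.9,0,0,0,0,0,-0.9,0,0,0,0,0,-0.5,0,0,0,0,0,0,0,0,0]'
python3 - <<'E'
from h import *
c=snap("wrist","w11");T,s=cur();print(T[:3,3],yaw(T),s["ft_force"])
im=c["pixels"].astype(float);im=np.clip((im/200)**.6*255,0,255).astype(np.uint8)
cv2.imwrite("pics/w11c.png",im[:,:,::-1])
plan([.4803,-.3117,.16],-4.8)
E
```

```text
time: 14.8
tool_pos: [0.4258, 0.1048, 0.0129]
ee_rot: [-3.107, -0.464, -0.0]
ft_force: [-4.3, -2.1, 17.7]
finger_gap: 0.275
time: 15.8
tool_pos: [0.4258, 0.1048, 0.1474]
ee_rot: [-3.107, -0.465, -0.002]
ft_force: [-0.2, -0.5, -4.2]
finger_gap: 0.273
[0.42545126 0.10473781 0.1467357 ] 17.02923259172559 [-0.77167104 -0.52132087 -3.77852363]
n 18 row [ 0.013  0.939 -0.029  0.     0.     0.176]
path [[0.454, 0.003, 0.15], [0.473, -0.101, 0.153], [0.482, -0.206, 0.157]]
```

View pics/w11c.png

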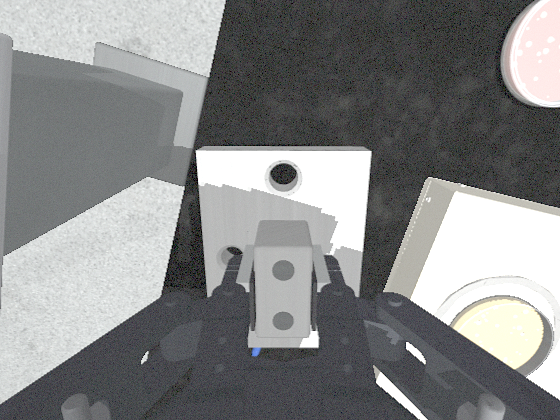

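The half is gripped (gap 23 mm) and weighs about 4 N. While closing, the fingertips touched its plate, so its underside is about 12.9 mm below TCP z. I'll carry it in front of the counter and stop short for a look.

```bash
python3 -m inch '[0.01,0.9,-0.03,0,0,0.176,0.01,0.94,-0.03,0,0,0.176,0.01,0.94,-0.03,0,0,0.176,0.01,0.94,-0.03,0,0,0.176,0.01,0.94,-0.03,0,0,0.176,0.01,0.94,-0.03,0,0,0.176,0.01,0.94,-0.03,0,0,0.176,0.01,0.94,-0.03,0,0,0.176]'; python3 -m inch '[0.01,0.94,-0.03,0,0,0.176,0.01,0.94,-0.03,0,0,0.176,0.01,0.94,-0.03,0,0,0.176,0.01,0.94,-0.03,0,0,0.176,0.01,0.94,-0.03,0,0,0.176,0.01,0.94,-0.03,0,0,0.176,0.01,0.7,-0.03,0,0,0.352,0.01,0,-0.03,0,0,0.352,0,0,0,0,0,0,0,0,0,0,0,0]'
python3 - <<'E'
from h import *
c=snap("wrist","w12");T,s=cur();print(T[:3,3],yaw(T),s["ft_force"],s["finger_gap"])
im=c["pixels"].astype(float);im=np.clip((im/200)**.6*255,0,255).astype(np.uint8)
cv2.imwrite("pics/w12c.png",im[:,:,::-1])
E
```

```text
time: 16.85
tool_pos: [0.4684, -0.0776, 0.1519]
ee_rot: [-3.135, -0.2, 0.003]
ft_force: [-0.0, 0.1, -5.1]
finger_gap: 0.267
time: 18.1
tool_pos: [0.4814, -0.2346, 0.1587]
ee_rot: [-3.139, 0.129, 0.001]
ft_force: [0.3, -0.1, -4.1]
finger_gap: 0.269
[ 0.48149279 -0.2345806   0.1587876 ] -4.709426094218929 [ 0.27013525 -0.16174893 -4.06852057] 0.27301757284307604
```

View pics/w12c.png

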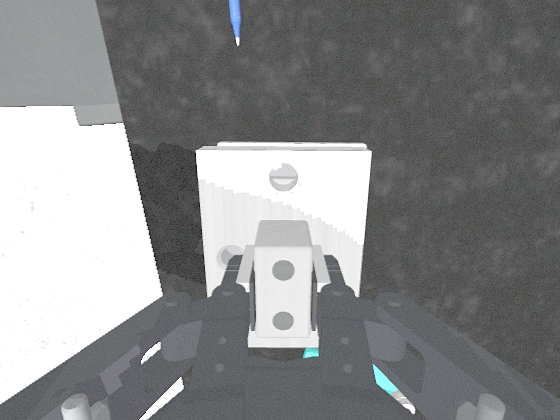

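The held half covers the fixture, with its wide hole at (284,177). I'll take the hole's place in the tool frame from this view and use the dowels measured in w7.

Run:
```python
from h import *
c=pickle.load(open("w12.pkl","rb"));T,_=cur();print(yaw(T))
im=c["pixels"][135:345,190:380];cv2.imwrite("pics/w12d.png",cv2.resize(im[:,:,::-1],None,fx=4,fy=2.8,interpolation=cv2.INTER_CUBIC)) if 0 else crop(c,190,135,190,70,4,"pics/w12d.png")
```

```text
-4.709426094218929
```

View pics/w12d.png

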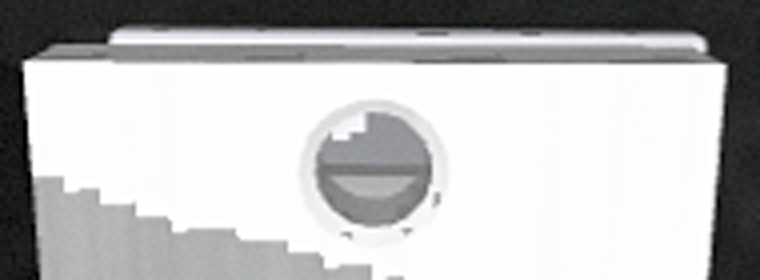

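Run:
```python
from h import *
c=pickle.load(open("w12.pkl","rb"));T,_=cur()
P=lambda u,v,z:onz(c,(u+.5)/4-.5+190,(v+.5)/4-.5+135,z)
for dz in(.001,.003,.005,.007):
    z=T[2,3]+dz;a,b=P(22,62,z),P(727,65,z);h=P(374,171,z)
    f=lambda p:((np.linalg.inv(T)@np.r_[p,1])[:3]*1e3).round(2)
    e=b-a;print(dz,np.linalg.norm(e),"edge mid",f((a+b)/2),"hole",f(h),"yaw",np.degrees(np.arctan2(e[1],e[0])))
```

```text
0.001 0.08157492062019286 edge mid [ -0.   -54.62  -0.99] hole [ -0.07 -41.88  -0.99] yaw -4.94609121384364
0.003 0.08046218213647864 edge mid [ -0.   -54.92  -2.99] hole [ -0.07 -42.35  -2.99] yaw -4.9460912138436255
0.005 0.07934944365276447 edge mid [-1.000e-02 -5.521e+01 -4.990e+00] hole [ -0.07 -42.82  -4.99] yaw -4.946091213843627
0.007 0.07823670516905036 edge mid [-1.00e-02 -5.55e+01 -6.99e+00] hole [ -0.07 -43.29  -6.99] yaw -4.946091213843646
```

```bash
python3 -m inch '[0.06,0.77,0,0,0,0,0.06,0.77,0,0,0,0,0.06,0.77,0,0,0,0,0.06,0.77,0,0,0,0,0,0,0.8,0,0,0,0,0,0.8,0,0,0,0,0,0.8,0,0,0,0,0,0.6,0,0,0,0,0,0,0,0,0]'
python3 - <<'E'
from h import *
c=snap("wrist","w13");T,s=cur();print(T[:3,3],yaw(T),s["ft_force"],s["finger_gap"])
snap("top","t13");snap("side","s13")
crop(c,190,130,190,120,4,"pics/w13d.png")
E
```

```text
time: 19.27
tool_pos: [0.4807, -0.3121, 0.0831]
ee_rot: [-3.138, 0.131, 0.002]
ft_force: [-0.5, -0.1, -3.9]
finger_gap: 0.267
[ 0.48115086 -0.31237308  0.0839771 ] -4.761584714014917 [-0.44570987  0.27430046 -3.49036569] 0.2683275146868569
```

View pics/w13d.png

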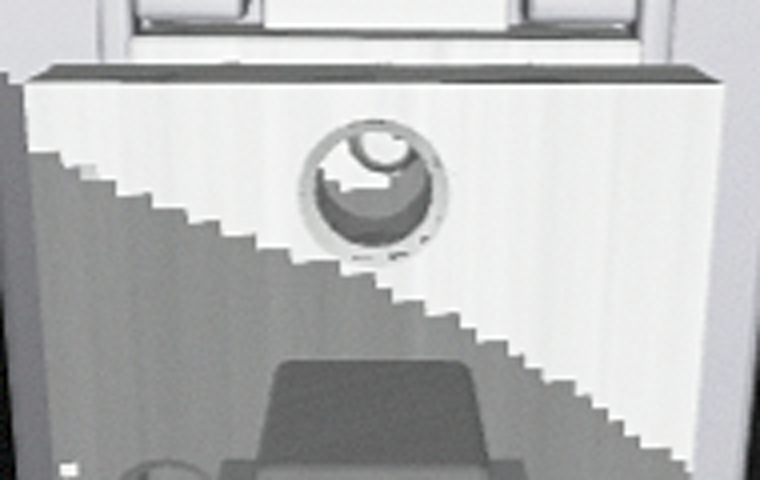

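View pics/w13.png

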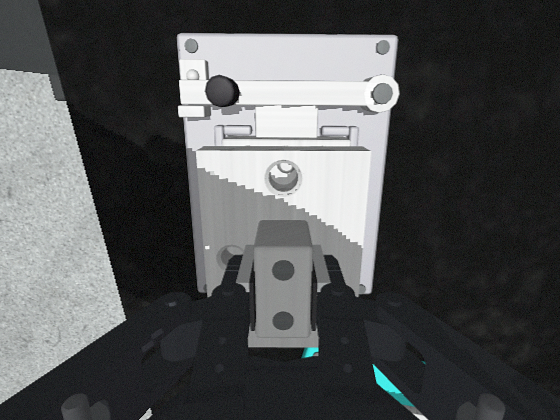

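View pics/s13.png

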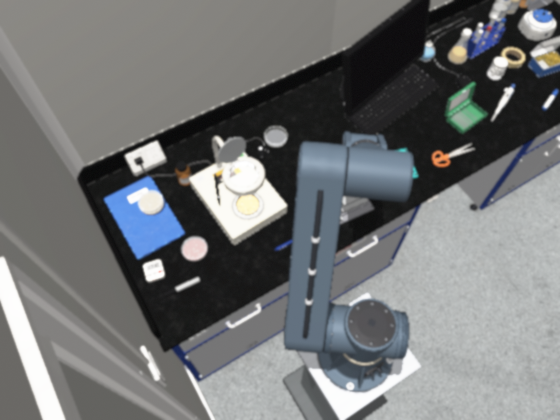

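Run:
```python
from h import *
c=pickle.load(open("w13.pkl","rb"));T,_=cur()
P=lambda u,v,z:onz(c,(u+.5)/4-.5+190,(v+.5)/4-.5+130,z)
f=lambda p:((np.linalg.inv(T)@np.r_[p,1])[:3]*1e3).round(2)
print("tip",[ (P(383,v,.049).round(4),f(P(383,v,.049))) for v in(139,142,146)], "hole",f(P(374,191,T[2,3]+.0035)))
# lower half edges: +y side edge at z .034 crop corners (133,37),(640,37); 
a,b=P(133,37,.034),P(640,37,.034);print(np.linalg.norm(a-b),f((a+b)/2),np.degrees(np.arctan2(*(b-a)[[1,0]])))
Q=lambda u,v,z:onz(c,u,v,z)
print("screws",f(Q(191.5,46,.012)),f(Q(382,47,.012)),np.degrees(np.arctan2(*(Q(382,47,.012)-Q(191.5,46,.012))[[1,0]])))
print("knob-piv",f(Q(222,91,.059)),f(Q(382,93,.034)))
im=c["pixels"][155:200,255:310];cv2.imwrite("pics/w13e.png",cv2.resize(im[:,:,::-1],None,fx=12,fy=12,interpolation=cv2.INTER_CUBIC))
```

```text
tip [(array([ 0.4854, -0.271 ,  0.049 ]), array([  0.39, -41.7 ,  35.77])), (array([ 0.4854, -0.2714,  0.049 ]), array([  0.39, -41.25,  35.77])), (array([ 0.4854, -0.272 ,  0.049 ]), array([  0.39, -40.67,  35.77]))] hole [ -0.88 -43.08  -3.53]
0.07791559734000478 [  0.97 -54.7   50.76] -4.753301948418674
screws [ -58.64 -110.01   72.66] [  61.26 -109.4    72.78] -5.043966891256256
knob-piv [-32.33 -81.73  25.71] [ 57.33 -81.4   50.8 ]
```

View pics/w13e.png

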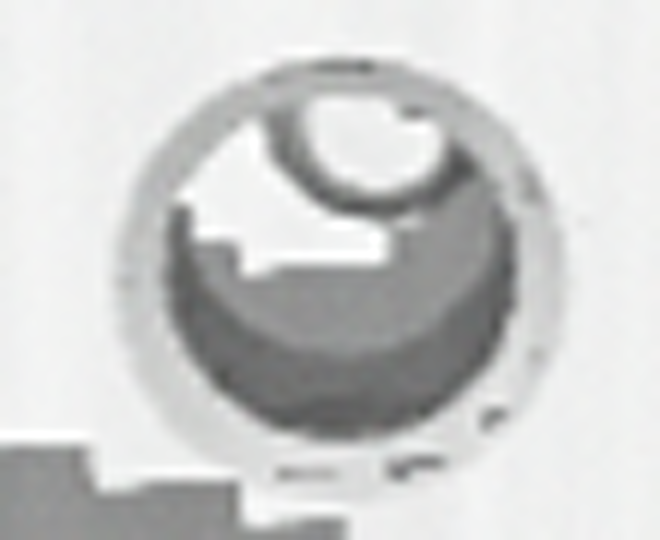

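The thick dowel's tip shows through the wide hole at (286,165), with the hole's centre at (283.6,178). Put at their heights, I need about +1.5 mm along tool x and +1 mm along tool y. I'll correct that and lower slowly.

```bash
python3 -m inch '[0.06,0.04,0.3,0,0,0,0,0,0.3,0,0,0,0,0,0,0,0,0]'
python3 - <<'E'
from h import *
from bench import observe
c=snap("wrist","w14");T,s=cur();print(T[:3,3],yaw(T),s["ft_force"],s["finger_gap"])
im=c["pixels"][155:200,255:310];cv2.imwrite("pics/w14e.png",cv2.resize(im[:,:,::-1],None,fx=12,fy=12,interpolation=cv2.INTER_CUBIC))
E
```

```text
time: 19.8
tool_pos: [0.4822, -0.3129, 0.0683]
ee_rot: [-3.138, 0.13, 0.002]
ft_force: [-0.4, -0.7, -4.0]
finger_gap: 0.268
[ 0.4824338  -0.3130549   0.06869418] -4.743915264366683 [ 0.07439444 -0.68973584 -4.46393411] 0.2684794516804503
```

View pics/w14e.png

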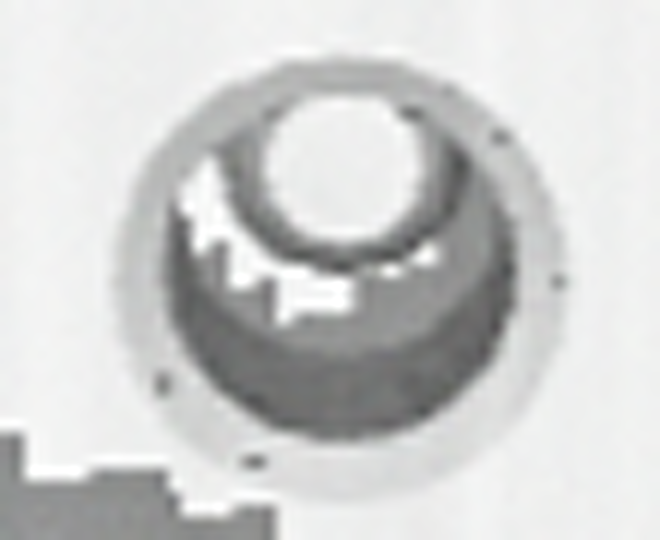

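Run:
```python
from h import *
c=pickle.load(open("w14.pkl","rb"));T,_=cur()
f=lambda p:((np.linalg.inv(T)@np.r_[p,1])[:3]*1e3).round(2)
print(f(onz(c,255+343.5/12-.5,155+167.5/12-.5,.049)),f(onz(c,255+343.5/12-.5,155+280.5/12-.5,.0685+.0035)))
```

```text
[ -0.21 -42.15  19.71] [ -0.23 -42.39  -3.29]
```

Aligned within 0.3 mm. Now I lower it onto the dowels.

```bash
python3 -m inch '[0,0,0.16,0,0,0,0,0,0.12,0,0,0,0,0,0,0,0,0]'; python3 -m inch '[0,0,0.12,0,0,0,0,0,0.12,0,0,0,0,0,0,0,0,0]'
```

```text
time: 20.23
tool_pos: [0.4825, -0.3131, 0.0618]
ee_rot: [-3.139, 0.13, 0.001]
ft_force: [0.0, 0.6, -4.2]
finger_gap: 0.264
time: 20.6
tool_pos: [0.4824, -0.3131, 0.0558]
ee_rot: [-3.139, 0.13, 0.001]
ft_force: [-0.4, 0.2, -4.1]
finger_gap: 0.269
```

```bash
python3 -m inch '[0,0,0.1,0,0,0,0,0,0,0,0,0]' - 100; python3 -m inch '[0,0,0.1,0,0,0,0,0,0,0,0,0]'; python3 -m inch '[0,0,0.08,0,0,0,0,0,0,0,0,0]'
```

```text
time: 20.85
tool_pos: [0.4825, -0.3131, 0.0534]
ee_rot: [-3.139, 0.13, 0.0]
ft_force: [0.5, -0.0, -4.5]
finger_gap: 0.263
time: 21.1
tool_pos: [0.4827, -0.3133, 0.0513]
ee_rot: [3.139, -0.13, 0.0]
ft_force: [-2.9, -0.2, 3.0]
finger_gap: 0.262
time: 21.35
tool_pos: [0.4827, -0.3132, 0.0492]
ee_rot: [3.139, -0.13, 0.0]
ft_force: [-1.9, 2.0, 5.3]
finger_gap: 0.264
```

```bash
python3 -m inch '[0,0,0.08,0,0,0,0,0,0,0,0,0]'; python3 -m inch '[0,0,0.06,0,0,0,0,0,0,0,0,0]'; python3 -m inch '[0,0,0.04,0,0,0,0,0,0,0,0,0]'
```

```text
time: 21.6
tool_pos: [0.4827, -0.3133, 0.0473]
ee_rot: [3.139, -0.13, 0.0]
ft_force: [-2.6, 3.2, 5.4]
finger_gap: 0.26
time: 21.85
tool_pos: [0.4827, -0.3132, 0.047]
ee_rot: [3.139, -0.13, 0.0]
ft_force: [-7.7, 5.9, 20.5]
finger_gap: 0.264
time: 22.1
tool_pos: [0.4827, -0.3133, 0.0469]
ee_rot: [3.139, -0.13, 0.001]
ft_force: [-11.2, 7.9, 32.4]
finger_gap: 0.264
```

```bash
python3 -m inch '[-0.02,-0.015,-0.01,0,0,0,0,0,0,0,0,0]'
python3 - <<'E'
from h import *
c=snap("wrist","w15");T,s=cur();print(T[:3,3],yaw(T),s["ft_force"],s["torque"],s["finger_gap"])
snap("top","t15")
E
```

```text
time: 22.35
tool_pos: [0.4827, -0.3133, 0.0469]
ee_rot: [3.138, -0.13, 0.002]
ft_force: [-7.9, 6.1, 25.4]
finger_gap: 0.263
[ 0.48272395 -0.31329246  0.04695908] -4.7465122196163705 [-7.42156028  3.94177037 25.62627632] [ 0.7737764  1.4432476 -0.0457009] 0.2646548605485223
```

View pics/w15.png

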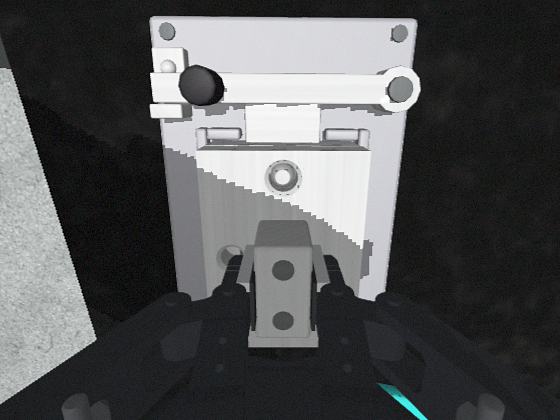

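Run:
```python
from h import *
c=pickle.load(open("w15.pkl","rb"));crop(c,185,115,200,90,4,"pics/w15c.png")
t=pickle.load(open("t15.pkl","rb"));crop(t,285,200,110,80,7,"pics/t15c.png")
```

```text
(no output)
```

View pics/w15c.png

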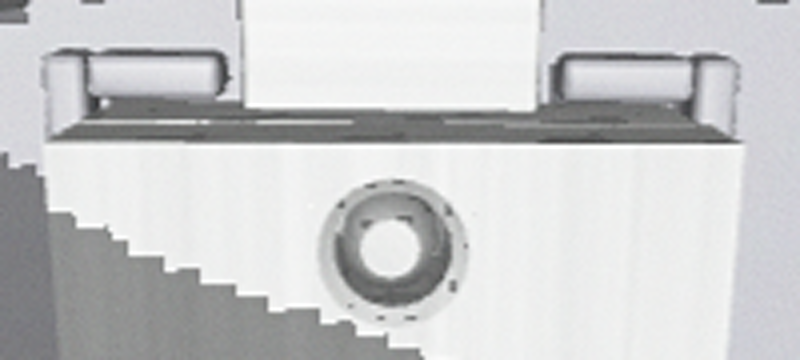

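View pics/t15c.png

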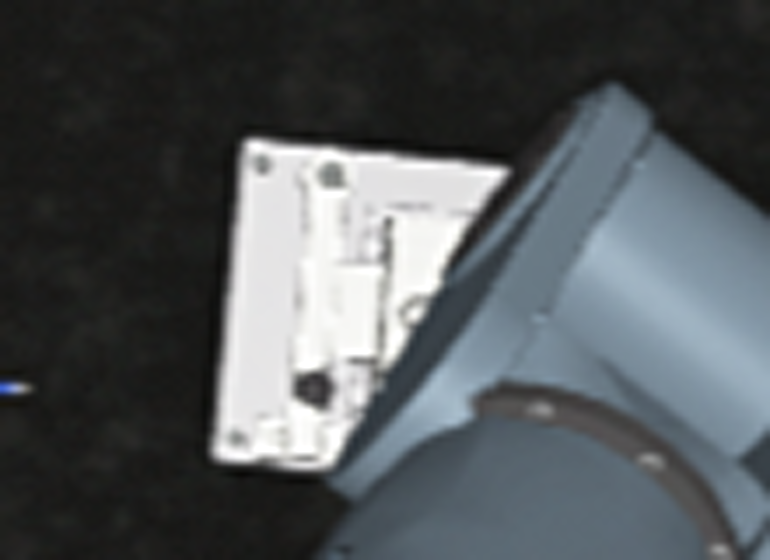

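```bash
python3 -m inch '[-0.03,-0.015,0,0,0,0,0,0,0,0,0,0,0,0,0,0,0,0]'; python3 -m inch '[-0.02,-0.01,0.01,0,0,0,0,0,0,0,0,0]'
python3 - <<'E'
from h import *
for i in range(3):
    c=snap("wrist","w16");T,s=cur();print(T[:3,3],T[:3,2].round(4),yaw(T),s["ft_force"],s["torque"])
crop(c,185,115,200,90,4,"pics/w16c.png")
E
```

```text
time: 22.82
tool_pos: [0.4827, -0.3133, 0.047]
ee_rot: [3.137, -0.13, 0.005]
ft_force: [-2.8, 2.0, 21.6]
finger_gap: 0.267
time: 23.08
tool_pos: [0.4827, -0.3133, 0.047]
ee_rot: [3.136, -0.13, 0.007]
ft_force: [-1.4, 1.1, 22.7]
finger_gap: 0.262
[ 0.48273491 -0.3133154   0.04699525] [ 0.0042 -0.0031 -1.    ] -4.746415135986245 [-0.91289897  1.90643371 23.05193945] [ 0.45914465  0.67670083 -0.00916793]
[ 0.48272159 -0.31332068  0.04698305] [ 0.0042 -0.0031 -1.    ] -4.748569540198962 [-1.08028429  1.21323506 22.21915413] [ 0.52679442  0.71429858 -0.0132332 ]
[ 0.48271816 -0.31331365  0.04699846] [ 0.0042 -0.0031 -1.    ] -4.748424746043195 [-1.27056282  0.93680672 22.31423527] [ 0.48392006  0.73433877 -0.01979878]
```

View pics/w16c.png

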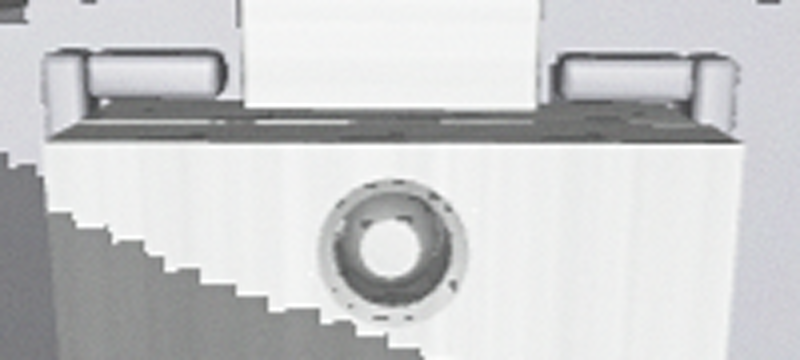

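The sideways shifts tilted the tool by about 0.3° instead of sliding it, because the dowels pin it. The moments say the contact was centred before, so I'll undo those shifts and keep pressing.

```bash
python3 -m inch '[0.05,0.025,0,0,0,0,0,0,0,0,0,0,0,0,0,0,0,0]'; python3 -m inch '[0,0,0,0,0,0,0,0,0,0,0,0]'
python3 - <<'E'
from h import *
c=snap("wrist","w17");T,s=cur();print(T[:3,3],T[:3,2].round(4),s["ft_force"],s["torque"],s["qvel"].round(3),s["finger_gap"])
an=lambda e:np.degrees(np.arctan2(e[1],e[0]))
crop(c,140,0,290,200,2.7,"pics/w17c.png")
crop(c,185,115,200,90,4,"pics/w17d.png")
E
```

```text
time: 23.6
tool_pos: [0.4827, -0.3133, 0.0469]
ee_rot: [3.138, -0.13, 0.002]
ft_force: [-8.6, 5.5, 29.3]
finger_gap: 0.267
time: 23.85
tool_pos: [0.4827, -0.3133, 0.0469]
ee_rot: [3.138, -0.13, 0.002]
ft_force: [-8.9, 5.5, 29.0]
finger_gap: 0.265
[ 0.48271637 -0.31328898  0.04694557] [ 0.0015 -0.0013 -1.    ] [-8.576685    5.09602966 29.23058192] [ 0.94212589  1.70379172 -0.00945245] [-0.    -0.001 -0.001 -0.     0.    -0.001] 0.260655469869259
```

View pics/w17c.png

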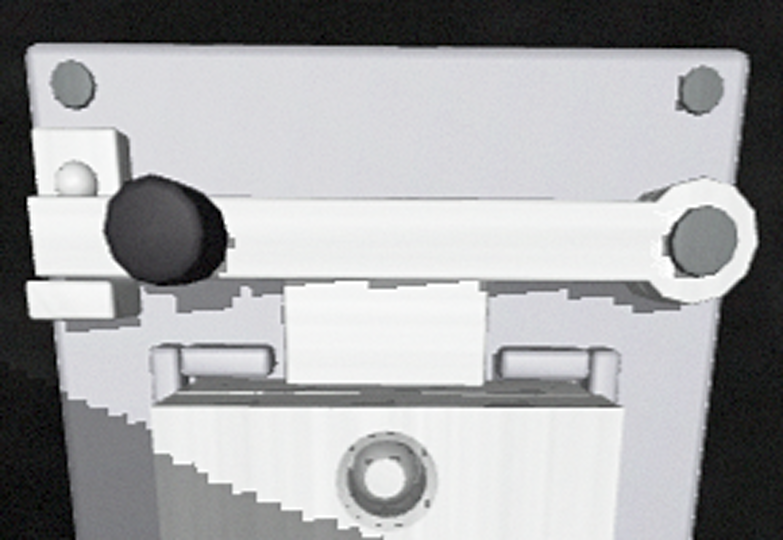

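View pics/w17d.png

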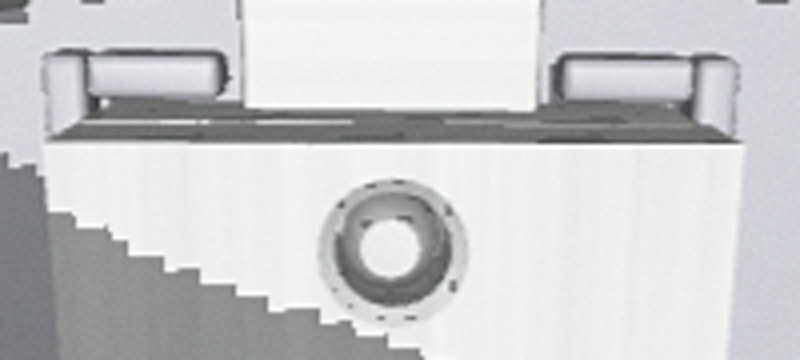

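Run:
```python
from bench import *
print(sign_off());s=observe();print(s["time"],s["tool_pos"],s["ft_force"])
```

```text
the job is handed in; nothing more can be done
None
the job is handed in; nothing more can be done
```

The job is handed in at 23.9 s of robot time, with the gripper still pressing the pair together. No verdict was reported.

**What I did:** I pinched the keeper knob, swung the bar to its stop and let go. I then fetched the upper half and lined up its wide hole with the thick dowel tip, which was visible through the hole. I lowered it onto both dowels and pressed it down past the ejector plate.

**Last checks:**
- **Keeper:** the bar measured 174.8° after release, against 174.6–175° for the fixture. In the last picture it still lies against the stop block, with the ball on its open side. I did not see the click itself.
- **Fit:** the TCP stopped hard at z = 46.9 mm. That matches the 12.9 mm read when gripping it on the bench plus the 34 mm face height.
- **Push:** 29 N down, steady, with 100 N of grip; the contact looked centred from the wrist moments.
- **Bystanders:** the arm was never sent near the dish or marker. The pen was still lying in place in the pictures.

**What disagreed or stayed uncertain:**
- **Fingertips:** they sat about 20 mm farther back than described. My first pinch closed above the knob and then touched its top with about 9 N. I used the measured offset from then on.
- **Top camera:** it read about 3 mm off the wrist camera in x, so I trusted the wrist camera.
- **Sideways load:** about 10 N remained across the dowels. Trying to relieve it tilted the tool by about 0.3°, so I undid that and handed in with about 0.1° of tilt.
- **Face contact:** I could not see the far edge near the thin dowel, so contact there is inferred from the height and forces.

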